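# Slide a loaded parts tray up a step onto its shelf

### The arm

A 6-joint arm with a two-finger parallel gripper is mounted at the origin on the work surface. World frame = base frame: x ahead of the robot, y to its left, z up, the work surface at z = 0. Lengths are in m, angles in degrees, forces in N, time in s.
With the tool pointing down it reaches from about 0.4 to 0.825 m from the base axis. Payload 7 kg.
Tool frame: the origin (TCP) lies midway between the tips of the shut fingers; the grasp point (between the pads) lies 19 mm behind it; z points along the fingers, y is the direction in which the jaws open and shut (so a half turn about z gives the same grasp; the last joint's range is limited). The gripper opens to 88 mm and grips with 3 to 60 N. Pads are 19 mm wide; open, the fingers measure 130 mm over their backs; the gripper's body (78 mm by 193 mm) begins 47 mm behind the grasp point.
Start: joints at [-55.514, 20.546, 0.682, 0, -70.136, -16.507], TCP at [0.208, -0.642, 0.227] pointing down, gripper open.
Joint ranges: [-176.03, 176.03], [-82.01, 121.73], [-58.28, 71.71], [-173.87, 95.51], [-174.79, -0.11], [-173.66, 173.66]. Speed limits (degrees/s): [136.94, 136.94, 172.46, 180, 180, 180].

### API

Orientations are given as [roll, pitch, yaw] about the fixed x, y, z axes, in that order (R = Rz(yaw) Ry(pitch) Rx(roll)).
In Python, from plant import r gives the robot as it stands. The module is installed in compiled form; this text tells all that it offers.
- The arm moves only by the tool send_rows, never from a script. Its argument "motion" is a list of rows, each an object with "travel": the shift along the tool's x, y, z in m, a list of three; "spin": the turn about the tool's z in degrees. In form: [{"travel": [tx, ty, tz], "spin": spin}, ...]. A call has 1 to 5 rows; each row shifts and turns the pose as measured when the row begins, along the tool's axes as they then stand; what a row does not reach is not made up. A row lasts 1/12 s, in which the tool goes at most 41.7 mm and 7.16 degrees, less where a joint would pass 70% of its speed; a pose out of reach is approached as far as the arm can. A call is refused whole if a number of a shift passes 0.0417 or a number of a turn 7.16, either way. A call with a gripper value outside its range is refused whole. "gripper" is the gripper command: -1 is shut, 1 is fully open, values between are in proportion, set as the call begins (left out, the last holds). The fingers move at their own pace and stop on an object; "squeeze" is the grip in N (left out, the last holds). Time passes only in rows, so rows that do not move let the fingers close. It gives the time, the measured TCP pose, the force and the opening at its end, in the units of the state.
- r.get_state(): the state, without advancing time (a new reading comes with each control period).
- r.capture(name): name is "scene" or "side" or "wrist"; returns (picture, depth): 400x640x3 uint8, blue, green, red; 400x640 float32, m along the optical axis (not along the pixel's ray), 0 where there is no reading.
- r.get_calibration(name): a dict with "fov_y" (degrees; the focal length in pixels is half the picture's height over the tangent of half this angle, whatever the lens; pixels are square), "cx", "cy" (the principal point, pixels), "origin" and "orientation" of the camera in the world. Camera axes: x right, y down, z forward; pixel columns grow to the right and rows downward; lengths in m; the calibration is good to about 2 mm. A picture is of the moment at which its call begins: read the wrist's pose just before it. get_calibration takes no time and is no camera call; for the wrist camera it gives the pose at the moment of the call.
- r.close_job(): hands the job in, once; it reports no verdict.
Trained networks look in the newest picture that a camera, given by its name, has taken for a name from the list of things; names that differ only in an ending like _2 or _b are one class to them, and where a whole thing is asked for, a point or a joint stands for the part that bears it (a point fixed in the world has none). Each returns a list of dicts, best first, with "conf" (0 to 1); they miss things now and then, are a little off and sometimes report something else, mostly with a low value. They report only what shows in the picture. A call takes as long as a camera call.
- r.boxes_of(camera, target): "at" ([x, y, z] in m, in the coordinates of the camera as it stood for that picture, good to about 4 mm: the middle of the surface that is visible of it).
- r.pinpoint(camera, target): "at" ([x, y, z] in m, in the coordinates of the camera as it stood for that picture, good to about 4 mm: a listed point, or the origin of a listed thing).
The state is a dict: "time_s": time; "joints": joint angles; "qd": joint speeds; "joint_torque": joint torques, N m; "tcp_pos": TCP position; "eef_rot": TCP orientation; "contact_force": force on the tool from outside, world axes, zero at the start; "moment": the same for the moment, N m; "gripper_width": finger opening in m.
Only numpy, scipy, OpenCV 4.12 (cv2) and the standard library are available. Lean on these libraries where they do the work, as an engineer would, in place of code of your own. Each camera call takes 0.05 s, during which the arm holds its last target. There are 200 camera calls.

### The job

Slide the grey parts tray, with the jar standing in it, from the loading board up over the step onto the raised shelf board and on between the side battens until it is fully home: press it lightly but definitely against the cross bar, so that the bar's sprung pin is pushed in, then let go. Raise only the front (by its grip knob) of the tray to clear the step and never lift the whole tray clear of the boards; do not ram the step or the bar, do not tip the tray or the jar, and leave the mug, tape roll and carton alone.

Things in the scene. Friction and masses are not known exactly. Their poses are not given: they have to be found in the camera images.
- load_board: Flat plywood loading board, 330 long x 200 wide x 12 thick, fixed on the bench. Origin: on its top face, at the middle of the edge that meets the shelf. Its +x axis points along the board towards the shelf (the slide direction, roughly towards the robot's left), z up; the board extends from x = -330 to 0.
- shelf_board: Raised wooden shelf board, 290 long x 190 wide, fixed, its front edge in line with the end of the loading board and the same heading. Its top stands 12 to 20 higher than the loading board's top (differs each time): this is the step. Origin: on its top face at the middle of the front edge, where the step is; +x along the slide direction, z up. Two side battens 15 tall run along it from x = 50 to 290, inner faces at y = +75 and -75 (150 apart).
- stop_frame: Two flat aluminium straps on top of the side battens (upper face 19 above the shelf), carrying a wooden cross bar 28 tall (from 3 to 31 above the shelf) that spans the channel and stops the tray. Fixed; its origin and axes coincide with the shelf board's. The cross bar is clamped, rigid, at a place that differs each time and is NOT measured: its face lies somewhere from x = 197 to 237. It must be found by touch (or seen).
- pin (a joint): Sprung steel pin, 12 diameter, in the middle of the cross bar, 20 above the shelf, pointing at the tray: it sticks out 4 from the bar's face. Value in m: 0 = fully out, grows as it is pressed in; about 0.004 = flush, tray touching the bar. Light spring, 0.2 N per mm: it does not push the tray back.
- tray_centre (a point): Shallow grey plastic tray, 180 long (its x) x 120 wide (its y), walls 40 high, 0.4 to 0.7 kg without the jar; loose, starts on the loading board with its +x end towards the shelf, somewhat askew. This point: middle of the tray, 20 above its underside. Axes: x towards the front end, z up. Its front end is square and cannot climb the step by pushing alone. Its friction on the boards varies.
- knob_front (a point): Centre of the front grip knob: a level barrel, 26 diameter x 22 long, axis across the tray (its y), on a post inside the front end wall. 70 above the tray's underside, 15 behind its front end. Pinch it from above on its flat ends, 22 apart, fingers closing along the tray's y. It swivels freely about its axis: raised, it brings the tray's front up while the rear stays down. Walls: 30 below this point.
- knob_rear (a point): The same for the rear knob, 15 ahead of the tray's rear end.
- edge_front (a point): Middle of the bottom edge of the tray's front end.
- edge_rear (a point): Middle of the bottom edge of the tray's rear end.
- jar_centre (a point): Capped glass jar, 46 diameter x 85 high, 0.16 kg, standing loose near the middle of the tray. Its centre, half-way up; z is its axis.
- mug_mid (a point): Bystander: white mug, 80 diameter x 95 high. Half-way up on its axis.
- tape_mid (a point): Bystander: roll of brown tape lying flat, 104 diameter x 48 high. Its centre.
- carton_mid (a point): Bystander: closed carton 130 x 110 x 90 high. Its centre.

How it is judged (in metres and radians):
On the way, in this order (a step that is already met when the one before it is completed fails the run):
1. the tray's front edge has been brought over the step, above the shelf, with the rear still on the loading board (x of edge_front in the frame of shelf_board above 0.008 m and z of edge_front in the frame of shelf_board above -0.002 m and x of edge_rear in the frame of shelf_board below 0 m), for 0.1 s.
2. the tray is pressed against the cross bar with more than 2.5 N (contact force between tray and stop_frame above 2.5 N and x of edge_rear in the frame of shelf_board above 0.005 m), for 0.1 s.
At the end, for the whole second after the job is handed in: The tray lies flat (within 0.04 rad) on the shelf board between the side battens, wholly past the step, square to the shelf within 0.08 rad, with the pin pressed in more than 2 mm (tray within 2 mm of the cross bar); the jar stands in it upright (within 0.1 rad); all at rest (value of joint pin above 0.002 m and x of edge_rear in the frame of shelf_board above 0.005 m and z of tray_centre in the frame of shelf_board between 0.016 and 0.024 m and angle between tray_centre's own z axis and vertical below 0.04 rad and angle between the x axis of tray_centre and the x axis of shelf_board, either way round below 0.08 rad and angle between jar_centre's own z axis and vertical below 0.1 rad and horizontal distance between jar_centre and tray_centre below 0.08 m and linear speed of tray below 0.01 m/s and linear speed of jar below 0.02 m/s); the robot touches nothing.
It fails at once if the tray is pressed against the cross bar with more than 20 N (contact force between tray and stop_frame above 20 N).
It fails at once if the tray's front is jammed against the step with more than 25 N (contact force between tray and shelf_board above 25 N and x of edge_front in the frame of shelf_board below 0.005 m).
It fails at once if the whole tray is lifted clear: both ends more than 8 mm above the shelf's level (z of each of edge_front, edge_rear in the frame of shelf_board above 0.008 m).
It fails at once if the tray is tipped more than 0.35 rad or the jar more than 0.5 rad (angle between tray_centre's own z axis and vertical above 0.35 rad or angle between jar_centre's own z axis and vertical above 0.5 rad).
It fails at once if the mug, tape roll or carton is moved more than 20 mm (distance of any of mug_mid, tape_mid, carton_mid from where it was at the start of the episode above 0.02 m).
It also fails if it takes over 72 s, if anything falls off the work surface, if the arm or the gripper's body presses on something with over 40 N, if the wrist force passes 120 N, or if a joint passes its speed limit or range.

## Working session

There is one attempt and no reset: what is moved stays moved. The work goes in short steps, Python scripts to look and compute and a tool call to move; the robot and the scene stay as the last step left them, time stands still between calls to the robot, and variables do not carry over. Pictures are saved under pics/ and viewed, about 8 in all and at most 12, crops included, and the job is handed in when it is done.

Besides the shell and the picture viewer there is one more tool, called after "Call:" by a JSON object that holds its "method" and its "body", one argument or row to a line. send_rows: Moves the arm, as the interface text tells. Its arguments: {"type":"object","properties":{"motion":{"type":"array"},"gripper":{"type":"number"},"squeeze":{"type":"number"}},"required":["motion"]}

```bash
mkdir -p pics; cat > h.py <<'E'
import numpy as np, cv2
from scipy.spatial.transform import Rotation as R
from plant import r
def T(cal):
    return R.from_euler('xyz',cal['orientation'],degrees=True).as_matrix(), np.array(cal['origin'])
def pin(cam,t,fn=None):
    M,o=T(r.get_calibration(cam))
    out=(fn or r.pinpoint)(cam,t)
    return [(round(d['conf'],2),np.round(M@np.array(d['at'])+o,4)) for d in out[:2]]
E
python3 - <<'E'
from h import *
print(r.get_state())
for c in('scene','side'):
    print(r.get_calibration(c))
    p,d=r.capture(c); cv2.imwrite(f'pics/{c}0.png',p)
    for t in ['load_board','shelf_board','stop_frame','pin','tray_centre','knob_front','knob_rear','edge_front','edge_rear','jar_centre','mug_mid','tape_mid','carton_mid']:
        print(c,t,pin(c,t))
E
```

```text
{'time_s': 0.0, 'joints': array([-5.55125628e+01,  2.05924748e+01,  6.34778083e-01, -1.94272086e-02,
       -7.01360740e+01, -1.65093409e+01]), 'qd': array([ 0.02801911, -0.0638203 ,  0.00977219, -0.06135333,  0.00903609,
       -0.00920718]), 'joint_torque': array([ 1.29330406e-04, -5.82717454e+01,  2.93064559e+01,  6.99774563e+00,
        6.90743953e-03, -1.82547210e-04]), 'tcp_pos': array([ 0.20819273, -0.641586  ,  0.22562076]), 'eef_rot': array([ 1.79904905e+02, -9.13959466e-03, -1.62028512e+02]), 'contact_force': array([-0.69310144,  0.58306059, -0.64451677]), 'moment': array([0.01665882, 0.0431418 , 0.00176262]), 'gripper_width': 0.0877439871596908}
{'fov_y': 42.60789750802571, 'cx': 322.67450901813226, 'cy': 207.06796982329232, 'origin': array([1.30794517, 0.01593608, 0.95995702]), 'orientation': array([-142.59122325,   -0.96252976,   81.93717851])}
scene load_board [(0.62, array([0.5245, 0.0238, 0.0074]))]
scene shelf_board [(0.56, array([0.5275, 0.0252, 0.0256]))]
scene stop_frame []Traceback (most recent call last):
  File "<stdin>", line 7, in <module>
  File "h.py", line 8, in pin
    out=(fn or r.pinpoint)(cam,t)
ValueError: it knows: carton_mid, edge_front, edge_rear, jar_centre, knob_front, knob_rear, load_board, mug_mid, shelf_board, stop_frame, tape_mid, tray_centre
```

```bash
python3 - <<'E'
from h import *
for c in('scene','side'):
    p,d=r.capture(c); cv2.imwrite(f'pics/{c}1.png',p)
    for t in ['load_board','shelf_board','stop_frame','tray_centre','knob_front','knob_rear','edge_front','edge_rear','jar_centre','mug_mid','tape_mid','carton_mid']:
        print(c,t,pin(c,t))
print(r.get_calibration('side'))
a=cv2.imread('pics/scene1.png');b=cv2.imread('pics/side1.png')
E
```

```text
scene load_board [(0.75, array([0.5217, 0.0275, 0.0092]))]
scene shelf_board [(0.7, array([0.5253, 0.0256, 0.0263]))]
scene stop_frame []
scene tray_centre [(0.74, array([ 0.5067, -0.1031,  0.0307]))]
scene knob_front [(0.7, array([ 0.5033, -0.0258,  0.0797]))]
scene knob_rear [(0.69, array([ 0.5025, -0.1747,  0.084 ]))]
scene edge_front [(0.59, array([ 0.5015, -0.0099,  0.0126])), (0.48, array([0.7833, 0.1771, 0.0274]))]
scene edge_rear [(0.62, array([ 0.4999, -0.1891,  0.0128]))]
scene jar_centre [(0.7, array([ 0.5006, -0.1111,  0.0636])), (0.21, array([0.7816, 0.1733, 0.0267]))]
scene mug_mid [(0.76, array([ 0.7941, -0.0959,  0.0481]))]
scene tape_mid [(0.73, array([ 0.501 , -0.1772,  0.0818])), (0.58, array([0.782 , 0.1753, 0.0243]))]
scene carton_mid []
side load_board []
side shelf_board [(0.66, array([0.5196, 0.0235, 0.0238])), (0.53, array([ 0.5061, -0.1907,  0.0092]))]
side stop_frame []
side tray_centre [(0.58, array([ 0.5029, -0.1034,  0.0333]))]
side knob_front [(0.71, array([ 0.4987, -0.0297,  0.0834]))]
side knob_rear [(0.88, array([ 0.5044, -0.1773,  0.0812]))]
side edge_front [(0.65, array([ 0.504 , -0.0109,  0.0094]))]
side edge_rear [(0.78, array([ 0.5077, -0.1908,  0.0112]))]
side jar_centre [(0.82, array([ 0.4971, -0.1135,  0.0569]))]
side mug_mid [(0.68, array([ 0.7941, -0.1009,  0.0469]))]
side tape_mid [(0.78, array([0.7852, 0.173 , 0.0281]))]
side carton_mid [(0.73, array([0.6518, 0.4454, 0.0489]))]
{'fov_y': 47.89067561633966, 'cx': 321.29084084571014, 'cy': 203.55212992413036, 'origin': array([ 0.54981148, -0.61721774,  0.72746526]), 'orientation': array([-131.34182196,   -0.57252013,   -5.86838494])}
```

View pics/scene1.png

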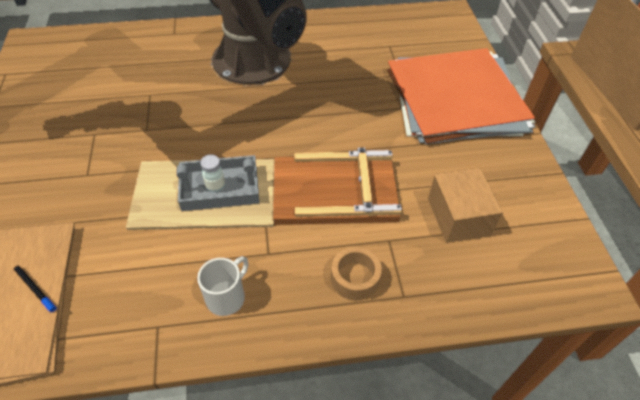

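View pics/side1.png

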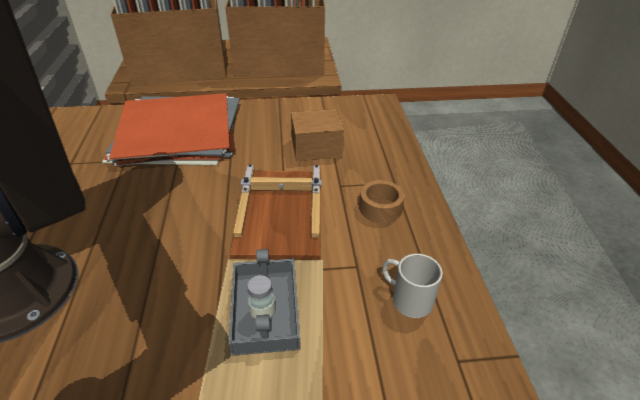

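```bash
cat >> h.py <<'E'
def cloud(c):
    M,o=T(r.get_calibration(c)); k=r.get_calibration(c)
    p,d=r.capture(c); f=200/np.tan(np.radians(k['fov_y']/2))
    v,u=np.mgrid[:400,:640]
    P=np.stack([(u-k['cx'])/f*d,(v-k['cy'])/f*d,d],-1)@M.T+o
    P[d==0]=np.nan
    return p,P
E
python3 - <<'E'
from h import *
p,P=cloud('scene'); np.save('scene.npy',P)
p2,P2=cloud('side'); np.save('side.npy',P2)
for nm,Q,c in(('scene',P,p),('side',P2,p2)):
    # ortho map, 1 mm/px ; x:0.35..0.70 -> rows, y:-0.35..0.40 -> cols
    im=np.zeros((350,750,3),np.uint8)
    m=np.isfinite(Q[...,0])
    i=((Q[...,0]-.35)*1000); j=((Q[...,1]+.35)*1000)
    ok=m&(i>=0)&(i<350)&(j>=0)&(j<750)
    z=Q[...,2]
    for a,b,col in zip(i[ok],j[ok],c[ok]): cv2.circle(im,(int(b),int(a)),1,col.tolist(),-1)
    cv2.imwrite(f'pics/o_{nm}.png',im)
    for y in (-.28,-.23,.03,.06,.10,.14,.18,.2,.22,.25,.28,.3,.31,.32):
        s=ok&(abs(Q[...,1]-y)<.003); o=np.argsort(Q[s][:,0]); q=Q[s][o]
        print(nm,y,' '.join(f'{a:.0f}:{b:.0f}' for a,b in q[(q[:,2]>.006)&(q[:,0]>.38)&(q[:,0]<.66)][::2,[0,2]]*1000))
cv2.imwrite('pics/o.png',np.vstack([cv2.imread('pics/o_scene.png')[:300],cv2.imread('pics/o_side.png')[:300]])[:, :])
E
```

```text
scene -0.28 395:9 399:14 399:10 405:13 406:11 408:9 413:15 414:12 415:10 422:10 424:12 428:12 429:13 435:13 437:12 439:11 440:12 442:11 447:12 450:11 452:10 455:10 456:11 459:11 463:12 465:11 467:10 470:10 474:11 477:11 480:13 482:13 485:12 486:13 489:9 490:12 493:11 494:11 498:10 500:16 504:13 507:13 509:12 513:13 515:11 516:9 518:12 520:10 522:10 523:11 526:15 528:14 531:9 531:10 532:11 538:14 540:13 543:13 544:11 545:8 547:11 551:13 553:11 553:11 557:13 559:12 561:11 563:10 564:11 568:12 569:14 572:14 576:12 577:13 578:11 580:9 581:11 584:11 587:11 589:10 591:9 592:7 595:8 595:7
scene -0.23 399:11 401:9 403:8 407:12 409:14 411:9 418:13 420:11 421:9 426:10 429:10 434:12 434:9 441:13 442:13 445:9 446:11 450:12 453:11 455:10 456:8 458:10 463:9 465:14 466:11 467:10 470:9 473:16 475:12 478:11 479:9 484:15 486:9 489:17 492:13 495:13 498:13 498:10 499:11 502:15 504:13 508:14 508:10 512:11 514:14 516:12 518:7 519:12 520:10 524:12 527:8 531:12 534:13 535:7 537:13 539:7 544:14 546:13 546:13 548:12 550:7 552:13 554:13 556:11 558:10 562:8 564:14 566:12 568:12 571:11 571:12 574:11 576:10 579:1
[... 13349 characters left out ...]
615:27 621:27 623:27 628:39 633:44 636:45 641:44 646:27
side 0.3 461:41 466:45 469:47 471:47 474:46 476:45 478:40 480:26 485:28 490:27 492:27 495:27 500:27 502:27 505:26 510:26 512:25 515:27 520:26 523:27 525:27 530:24 533:27 538:27 540:25 543:25 545:25 553:25 563:29 568:27 573:27 576:24 578:27 584:27 589:24 594:26 596:26 599:26 601:26 604:26 607:26 609:25 612:26 614:25 619:26 622:28 625:28 632:45 640:48 643:45 648:24
side 0.31 464:46 466:46 471:43 474:48 476:44 480:26 482:25 485:26 490:26 492:24 495:26 497:26 502:25 505:25 508:27 510:29 513:27 518:26 520:24 523:27 528:27 533:26 535:25 543:25 548:27 551:27 553:27 558:24 561:25 566:24 571:27 581:26
side 0.32 466:44 476:45 480:35 484:24 489:24
```

View pics/o.png

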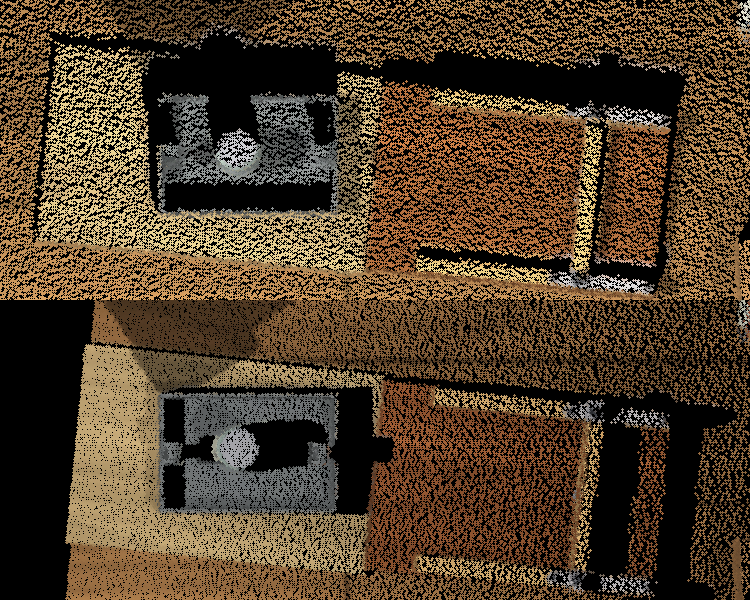

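Call:
{"method": "send_rows", "body": {
  "motion": [
    {"travel": [0, 0, 0], "spin": -7.1},
    {"travel": [0, 0, 0], "spin": -7.1},
    {"travel": [0, 0, 0], "spin": -7.1},
    {"travel": [0, 0, 0], "spin": -7.1},
    {"travel": [0, 0, 0], "spin": -7.1}
  ]
}}

```text
time_s: 2.02
tcp_pos: [0.2083, -0.642, 0.2265]
eef_rot: [180.0, -0.0, -126.1]
contact_force: [0.5, 0.1, -0.1]
gripper_width: 0.0879
```

Call:
{"method": "send_rows", "body": {
  "motion": [
    {"travel": [0, 0, 0], "spin": -7.1},
    {"travel": [0, 0, 0], "spin": -7.1},
    {"travel": [0, 0, 0], "spin": -7.1},
    {"travel": [0, 0, 0], "spin": -7.1},
    {"travel": [0, 0, 0], "spin": -7.1}
  ]
}}

```text
time_s: 2.43
tcp_pos: [0.2083, -0.642, 0.2265]
eef_rot: [180.0, 0.0, -90.3]
contact_force: [-0.4, -1.9, -0.7]
gripper_width: 0.0873
```

Call:
{"method": "send_rows", "body": {
  "motion": [
    {"travel": [-0.036, -0.018, 0], "spin": 0},
    {"travel": [-0.036, -0.018, 0], "spin": 0},
    {"travel": [-0.036, -0.018, 0], "spin": 0},
    {"travel": [-0.036, -0.018, 0], "spin": 0},
    {"travel": [-0.036, -0.018, 0], "spin": 0}
  ]
}}

```text
time_s: 2.85
tcp_pos: [0.2963, -0.4616, 0.2229]
eef_rot: [179.8, 0.1, -90.1]
contact_force: [0.8, 0.1, 0.1]
gripper_width: 0.0878
```

Call:
{"method": "send_rows", "body": {
  "motion": [
    {"travel": [-0.036, -0.017, 0], "spin": 0},
    {"travel": [-0.036, -0.017, 0], "spin": 0},
    {"travel": [-0.036, -0.017, 0], "spin": 0},
    {"travel": [-0.036, -0.017, 0], "spin": 0},
    {"travel": [-0.036, -0.017, 0], "spin": 0}
  ]
}}

```text
time_s: 3.27
tcp_pos: [0.3838, -0.2731, 0.2239]
eef_rot: [180.0, 0.0, -90.2]
contact_force: [0.6, -0.7, 0.3]
gripper_width: 0.0876
```

Call:
{"method": "send_rows", "body": {
  "motion": [
    {"travel": [-0.036, -0.017, 0], "spin": 0},
    {"travel": [-0.036, -0.017, 0], "spin": 0},
    {"travel": [-0.036, -0.017, 0], "spin": 0},
    {"travel": [-0.036, -0.017, 0], "spin": 0},
    {"travel": [-0.036, -0.017, 0], "spin": 0}
  ]
}}

```text
time_s: 3.68
tcp_pos: [0.4714, -0.0838, 0.2269]
eef_rot: [-179.6, 0.0, -90.1]
contact_force: [1.2, 0.3, 0.0]
gripper_width: 0.0876
```

```bash
python3 - <<'E'
from h import *
s=r.get_state(); print(s['tcp_pos'],s['eef_rot'])
p,P=cloud('wrist'); cv2.imwrite('pics/w1.png',p)
for t in ['shelf_board','load_board','tray_centre','knob_front','knob_rear','edge_front','edge_rear','jar_centre']: print(t,pin('wrist',t))
E
```

```text
[ 0.47135862 -0.08382218  0.22685461] [-1.79642701e+02  1.31210750e-02 -9.01441699e+01]
shelf_board [(0.61, array([0.532 , 0.0284, 0.0274]))]
load_board [(0.85, array([0.5286, 0.0265, 0.0092])), (0.5, array([ 0.5009, -0.0051,  0.011 ]))]
tray_centre [(0.24, array([ 0.502 , -0.0085,  0.0119]))]
knob_front [(0.66, array([ 0.5063, -0.0282,  0.079 ]))]
knob_rear [(0.76, array([ 0.5014, -0.1751,  0.0837]))]
edge_front [(0.72, array([ 0.4999, -0.0104,  0.0122])), (0.65, array([0.5239, 0.0232, 0.0288]))]
edge_rear [(0.91, array([ 0.5042, -0.1975,  0.0109]))]
jar_centre [(0.88, array([ 0.4925, -0.1149,  0.0623]))]
```

View pics/w1.png

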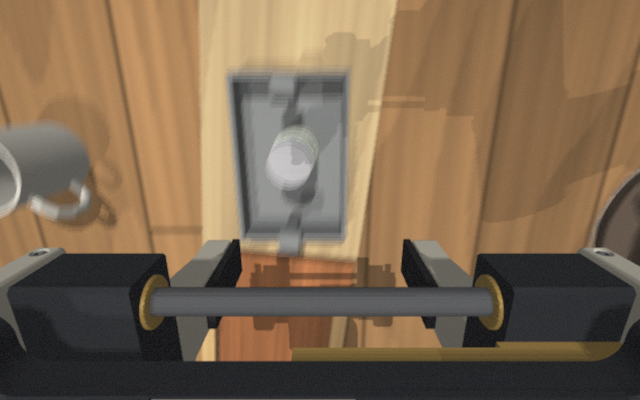

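Call:
{"method": "send_rows", "body": {
  "motion": [
    {"travel": [-0.028, -0.0155, 0], "spin": 0},
    {"travel": [-0.028, -0.0155, 0], "spin": 0},
    {"travel": [0, 0, 0.035], "spin": 0},
    {"travel": [0, 0, 0.035], "spin": 0},
    {"travel": [0, 0, 0.02], "spin": 0}
  ]
}}

```text
time_s: 4.55
tcp_pos: [0.5074, -0.0341, 0.1406]
eef_rot: [-178.9, 0.2, -90.9]
contact_force: [-1.0, -0.2, -1.2]
gripper_width: 0.0876
```

```bash
python3 - <<'E'
from h import *
s=r.get_state(); print(s['tcp_pos'],s['eef_rot'])
for c in('scene','side'):
    p,P=cloud(c); print(c,pin(c,'knob_front'),pin(c,'knob_rear'))
    cv2.imwrite(f'pics/{c}2.png',p)
a=cv2.imread('pics/side2.png')[120:370,180:380]; cv2.imwrite('pics/s2.png',cv2.resize(a,None,fx=2,fy=2))
E
```

```text
[ 0.50739271 -0.03410183  0.14060253] [-1.78871618e+02  1.69343013e-01 -9.08764403e+01]
scene [(0.61, array([ 0.5032, -0.0247,  0.08  ])), (0.54, array([0.7847, 0.1763, 0.025 ]))] [(0.63, array([ 0.502 , -0.1745,  0.0849]))]
side [(0.82, array([ 0.5011, -0.0271,  0.0848]))] []
```

View pics/s2.png

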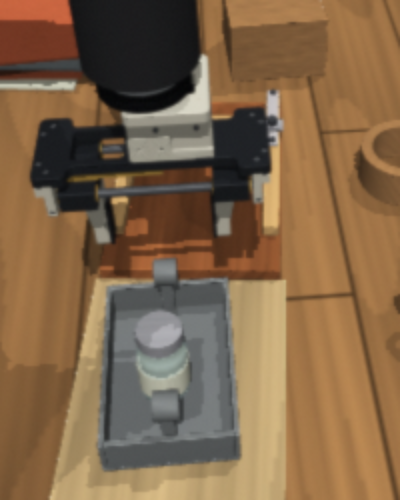

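Call:
{"method": "send_rows", "body": {
  "motion": [
    {"travel": [-0.007, 0.007, 0], "spin": 0},
    {"travel": [0, 0, 0.025], "spin": 0},
    {"travel": [0, 0, 0.025], "spin": 0},
    {"travel": [0, 0, 0.02], "spin": 0},
    {"travel": [0, 0, 0], "spin": 0}
  ]
}}

```text
time_s: 5.27
tcp_pos: [0.509, -0.0245, 0.0821]
eef_rot: [-177.6, 0.5, -90.9]
contact_force: [-1.6, -0.4, -0.6]
gripper_width: 0.088
```

Call:
{"method": "send_rows", "body": {
  "motion": [
    {"travel": [0.002, 0.007, 0.01], "spin": 0},
    {"travel": [0, 0, 0.01], "spin": 0},
    {"travel": [0, 0, 0], "spin": 0}
  ]
}}

```text
time_s: 5.52
tcp_pos: [0.5048, -0.0253, 0.0654]
eef_rot: [-177.3, 0.6, -90.9]
contact_force: [-0.1, 0.1, 0.4]
gripper_width: 0.0879
```

Call:
{"method": "send_rows", "body": {
  "motion": [
    {"travel": [0, 0.002, 0.002], "spin": 0},
    {"travel": [0, 0, 0], "spin": 0},
    {"travel": [0, 0, 0], "spin": 0},
    {"travel": [0, 0, 0], "spin": 0},
    {"travel": [0, 0, 0], "spin": 0}
  ],
  "gripper": -1,
  "squeeze": 20
}}

```text
time_s: 5.93
tcp_pos: [0.5059, -0.0242, 0.0676]
eef_rot: [-177.0, 0.6, -90.8]
contact_force: [0.3, -0.4, -1.2]
gripper_width: 0.0601
```

Call:
{"method": "send_rows", "body": {
  "motion": [
    {"travel": [0, 0, 0], "spin": 0},
    {"travel": [0, 0, 0], "spin": 0},
    {"travel": [0, 0, 0], "spin": 0},
    {"travel": [0, 0, 0], "spin": 0}
  ]
}}

```text
time_s: 6.27
tcp_pos: [0.5066, -0.024, 0.0684]
eef_rot: [-176.9, 0.7, -90.8]
contact_force: [0.3, 0.4, -0.5]
gripper_width: 0.033
```

Call:
{"method": "send_rows", "body": {
  "motion": [
    {"travel": [0, 0.001, 0.002], "spin": 0},
    {"travel": [0, 0, 0.002], "spin": 0},
    {"travel": [0, 0, 0.001], "spin": 0},
    {"travel": [0, 0, 0], "spin": 0}
  ]
}}

```text
time_s: 6.6
tcp_pos: [0.5048, -0.0243, 0.0649]
eef_rot: [-177.0, 0.6, -90.8]
contact_force: [0.4, 0.0, -0.9]
gripper_width: 0.0222
```

Call:
{"method": "send_rows", "body": {
  "motion": [
    {"travel": [0, 0, -0.005], "spin": 0},
    {"travel": [0, 0, -0.005], "spin": 0},
    {"travel": [0, 0, -0.005], "spin": 0}
  ]
}}

```text
time_s: 6.85
tcp_pos: [0.501, -0.0253, 0.0782]
eef_rot: [-177.3, 0.5, -90.8]
contact_force: [1.1, -1.4, -4.6]
gripper_width: 0.0217
```

Call:
{"method": "send_rows", "body": {
  "motion": [
    {"travel": [0, -0.004, -0.003], "spin": 1.5},
    {"travel": [-0.002, -0.005, -0.002], "spin": 1.5},
    {"travel": [-0.002, -0.005, -0.002], "spin": 1.5},
    {"travel": [-0.002, -0.005, -0.001], "spin": 1.5}
  ]
}}

```text
time_s: 7.18
tcp_pos: [0.5191, -0.0212, 0.088]
eef_rot: [-177.6, 0.8, -97.3]
contact_force: [0.2, -0.3, -4.8]
gripper_width: 0.022
```

```bash
cat >> h.py <<'E'
S=np.array([.5255,.0255]); u=np.array([.1054,.9944]); n=np.array([-.9944,.1054])
def sn(p): d=np.array(p[:2])-S; return np.round([d@u*1000,d@n*1000,p[2]*1000],1)
def look(cams=('scene','side'),ts=('knob_front','knob_rear','edge_front','edge_rear','tray_centre','jar_centre')):
    s=r.get_state(); z=R.from_euler('xyz',s['eef_rot'],degrees=True).as_matrix()[:,2]
    print('grasp',sn(s['tcp_pos']-.019*z),s['eef_rot'].round(1),s['contact_force'].round(1),s['gripper_width'])
    for c in cams:
        p,d=r.capture(c); cv2.imwrite(f'pics/{c}_last.png',p)
        for t in ts:
            q=pin(c,t); print(c,t,[(a,sn(b)) for a,b in q[:1]])
E
python3 -c "
from h import *
look()"
```

```text
grasp [-47.4   2.3 107. ] [-177.6    0.8  -97.3] [ 0.2 -0.3 -4.8] 0.021995129438596554
scene knob_front []
scene knob_rear [(0.82, array([-196.8,    4.8,   83.3]))]
scene edge_front [(0.71, array([-0.5,  2.3,  9.6]))]
scene edge_rear [(0.73, array([-202.7,    5. ,   10.2]))]
scene tray_centre [(0.82, array([-121.2,   -0.5,   45.2]))]
scene jar_centre []
side knob_front [(0.94, array([-51.8,   3.5, 105. ]))]
side knob_rear [(0.96, array([-200.4,    3.2,   79.1]))]
side edge_front [(0.81, array([-24.5,   1.7,  39.5]))]
side edge_rear [(0.69, array([-202.7,    0. ,   14.2]))]
side tray_centre [(0.77, array([-116.2,   -1.3,   48. ]))]
side jar_centre [(0.86, array([-133.4,    4.9,   70.4]))]
```

Call:
{"method": "send_rows", "body": {
  "motion": [
    {"travel": [-0.006, 0, 0.001], "spin": 0},
    {"travel": [-0.006, 0, 0.001], "spin": 0},
    {"travel": [-0.006, 0, 0.001], "spin": 0},
    {"travel": [-0.006, 0, 0], "spin": 0},
    {"travel": [-0.006, 0, 0], "spin": 0}
  ]
}}

```text
time_s: 8.3
tcp_pos: [0.5195, 0.0084, 0.083]
eef_rot: [-177.9, 0.5, -97.3]
contact_force: [0.2, -1.4, -4.9]
gripper_width: 0.0219
```

Call:
{"method": "send_rows", "body": {
  "motion": [
    {"travel": [-0.006, 0, 0.001], "spin": 0},
    {"travel": [-0.006, 0, 0], "spin": 0},
    {"travel": [-0.006, 0, 0], "spin": 0},
    {"travel": [-0.006, 0, 0], "spin": 0},
    {"travel": [-0.006, 0, 0], "spin": 0}
  ]
}}

```text
time_s: 8.72
tcp_pos: [0.523, 0.0419, 0.0816]
eef_rot: [-178.0, 0.5, -97.2]
contact_force: [-0.5, -0.2, -5.3]
gripper_width: 0.0222
```

```bash
python3 -c "
from h import *
look()"
```

```text
grasp [ 15.9   4.9 100.6] [-178.     0.5  -97.2] [-0.5 -0.2 -5.3] 0.022164837214356737
scene knob_front []
scene knob_rear [(0.83, array([-135. ,    7. ,   79.8]))]
scene edge_front [(0.98, array([34.1,  4.2, 31.3]))]
scene edge_rear [(0.75, array([-141.2,    7.4,   11.8]))]
scene tray_centre [(0.97, array([-58.7,   2.6,  40.9]))]
scene jar_centre [(0.83, array([-68.5,   8.5,  70.6]))]
side knob_front [(0.71, array([-143.4,    8.4,    7.7]))]
side knob_rear [(0.65, array([-137. ,    4.7,   82.8]))]
side edge_front []
side edge_rear [(0.85, array([-140.8,    4.6,    9.5]))]
side tray_centre [(0.79, array([-59.9,   3.2,  43.9]))]
side jar_centre [(0.96, array([-70.5,  12.6,  64.6]))]
```

View pics/side_last.png

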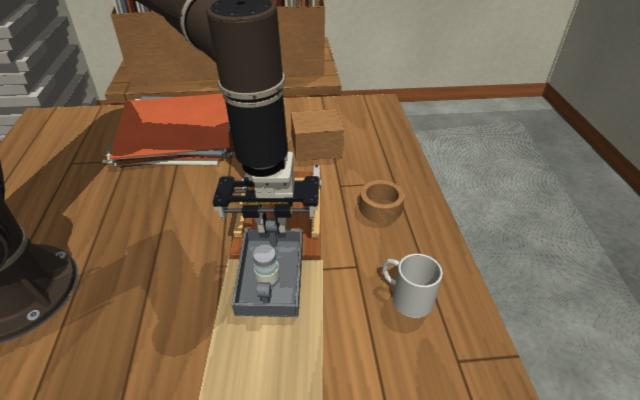

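Call:
{"method": "send_rows", "body": {
  "motion": [
    {"travel": [-0.007, -0.001, 0], "spin": 0},
    {"travel": [-0.007, -0.001, 0], "spin": 0},
    {"travel": [-0.007, -0.001, 0], "spin": 0},
    {"travel": [-0.007, -0.001, 0], "spin": 0},
    {"travel": [-0.007, -0.001, 0], "spin": 0}
  ]
}}

```text
time_s: 9.83
tcp_pos: [0.5296, 0.0733, 0.0814]
eef_rot: [-178.3, 0.1, -97.4]
contact_force: [-0.2, -3.9, -1.1]
gripper_width: 0.0222
```

Call:
{"method": "send_rows", "body": {
  "motion": [
    {"travel": [-0.007, -0.001, 0], "spin": 0},
    {"travel": [-0.007, -0.001, 0], "spin": 0},
    {"travel": [-0.007, -0.001, 0], "spin": 0},
    {"travel": [-0.007, 0, 0], "spin": 0},
    {"travel": [-0.007, 0, 0], "spin": 0}
  ]
}}

```text
time_s: 10.25
tcp_pos: [0.5377, 0.1122, 0.0808]
eef_rot: [-178.4, 0.1, -97.4]
contact_force: [-0.7, -2.1, -3.5]
gripper_width: 0.0219
```

```bash
python3 -c "
from h import *
look(ts=('knob_rear','edge_front','edge_rear','tray_centre','jar_centre'))"
```

```text
grasp [87.5 -2.5 99.8] [-1.784e+02  1.000e-01 -9.740e+01] [-0.7 -2.1 -3.5] 0.021945067628310715
scene knob_rear [(0.94, array([-64.8,   0.8,  94.5]))]
scene edge_front [(0.58, array([99.5, -0.8, 29.6]))]
scene edge_rear [(0.95, array([-78.4,   1.8,  24.8]))]
scene tray_centre [(0.71, array([10.5, -4. , 43.5]))]
scene jar_centre []
side knob_rear [(0.71, array([-65.3,  -1.1,  93.7]))]
side edge_front [(0.68, array([104.2,  -4.2,  28.1]))]
side edge_rear [(0.85, array([-80.5,  -2.4,  18.9]))]
side tray_centre [(0.81, array([10.9, -2.8, 47.7]))]
side jar_centre [(0.7, array([-1.9,  0.8, 74.2]))]
```

Call:
{"method": "send_rows", "body": {
  "motion": [
    {"travel": [-0.007, 0, 0.001], "spin": -0.5},
    {"travel": [-0.007, 0, 0.001], "spin": -0.5},
    {"travel": [-0.007, 0, 0], "spin": 0},
    {"travel": [-0.007, 0, 0], "spin": 0},
    {"travel": [-0.007, 0, 0], "spin": 0}
  ]
}}

```text
time_s: 11.27
tcp_pos: [0.5385, 0.1389, 0.0786]
eef_rot: [-178.8, -0.7, -96.3]
contact_force: [0.2, -6.7, 7.0]
gripper_width: 0.0219
```

Call:
{"method": "send_rows", "body": {
  "motion": [
    {"travel": [-0.007, 0, 0], "spin": 0},
    {"travel": [-0.007, 0, 0], "spin": 0},
    {"travel": [-0.007, 0, 0], "spin": 0},
    {"travel": [-0.006, 0, 0.001], "spin": 0},
    {"travel": [-0.005, 0, 0.001], "spin": 0}
  ]
}}

```text
time_s: 11.68
tcp_pos: [0.5397, 0.162, 0.0785]
eef_rot: [-179.1, -1.9, -96.1]
contact_force: [-3.7, -12.9, 23.0]
gripper_width: 0.022
```

```bash
python3 -c "
from h import *
look(ts=('knob_rear','edge_front','edge_rear','tray_centre','jar_centre'))"
```

```text
grasp [137.9   0.5  97.5] [-179.1   -1.9  -96.1] [ -3.7 -12.9  23. ] 0.021968562620831376
scene knob_rear [(0.95, array([-14. ,  -0.4, 103.2]))]
scene edge_front [(0.94, array([146.8,  -1.2,  26. ]))]
scene edge_rear [(0.84, array([-32.9,   4. ,  36.4]))]
scene tray_centre [(0.6, array([58. , -1.8, 51.3]))]
scene jar_centre [(0.87, array([46.2,  2.1, 81.7]))]
side knob_rear [(0.81, array([-17.4,  -1.9, 103.5]))]
side edge_front [(0.68, array([143.9,   1. ,  24.2]))]
side edge_rear [(0.86, array([-34.5,  -0.2,  32.3]))]
side tray_centre [(0.75, array([59.2, -1. , 50.7]))]
side jar_centre [(0.72, array([433.8, -81.5,  47.2]))]
```

Call:
{"method": "send_rows", "body": {
  "motion": [
    {"travel": [0.001, 0, -0.002], "spin": 0},
    {"travel": [0, 0, -0.002], "spin": 0}
  ]
}}

```text
time_s: 12.45
tcp_pos: [0.5385, 0.159, 0.0819]
eef_rot: [-179.2, -2.1, -96.1]
contact_force: [0.4, 0.1, -4.0]
gripper_width: 0.0214
```

```bash
python3 -c "
from h import *
look(ts=('knob_rear','edge_front','edge_rear','tray_centre','jar_centre'))"
```

```text
grasp [134.8   1.4 100.9] [-179.2   -2.1  -96.1] [ 0.4  0.1 -4. ] 0.021385634449342713
scene knob_rear []
scene edge_front [(0.82, array([150.6,   1.3,  31.6]))]
scene edge_rear [(0.73, array([-29.4,   1.2,  24.3]))]
scene tray_centre [(0.65, array([57.8, -1.5, 50.5]))]
scene jar_centre [(0.92, array([46.8,  3.8, 79.9]))]
side knob_rear [(0.56, array([-18.2,  -2.6,  97. ]))]
side edge_front [(0.75, array([ 1.496e+02, -1.000e-01,  2.950e+01]))]
side edge_rear [(0.82, array([-29.9,  -3.4,  24.6]))]
side tray_centre [(0.79, array([56.6,  1. , 47.4]))]
side jar_centre [(0.86, array([43.7,  5.7, 78.9]))]
```

View pics/side_last.png

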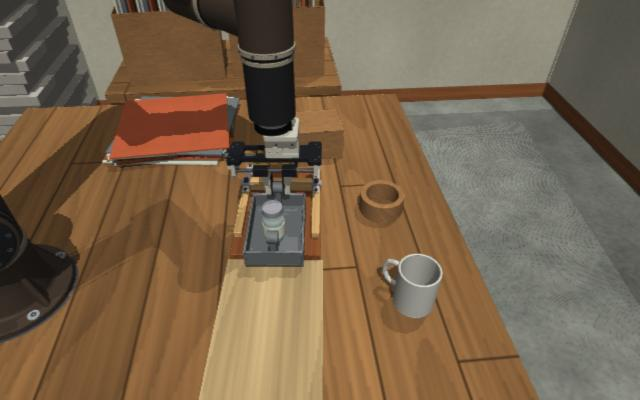

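Call:
{"method": "send_rows", "body": {
  "motion": [
    {"travel": [-0.007, 0, -0.0003], "spin": 0},
    {"travel": [-0.007, 0, -0.0003], "spin": 0},
    {"travel": [-0.007, 0, -0.0003], "spin": 0},
    {"travel": [-0.007, 0, -0.0003], "spin": 0}
  ]
}}

```text
time_s: 13.38
tcp_pos: [0.5414, 0.1883, 0.0821]
eef_rot: [-179.3, -2.1, -96.2]
contact_force: [0.3, -0.2, -5.5]
gripper_width: 0.0218
```

Call:
{"method": "send_rows", "body": {
  "motion": [
    {"travel": [-0.005, 0, -0.0003], "spin": 0},
    {"travel": [-0.005, 0, -0.0003], "spin": 0},
    {"travel": [-0.005, 0, -0.0003], "spin": 0}
  ]
}}

```text
time_s: 13.63
tcp_pos: [0.5433, 0.2063, 0.0823]
eef_rot: [-179.3, -2.0, -96.2]
contact_force: [0.4, -1.5, -4.9]
gripper_width: 0.0218
```

```bash
python3 -c "
from h import *
look(ts=('knob_rear','edge_front','edge_rear','tray_centre','jar_centre'))"
```

```text
grasp [182.3   1.6 101.3] [-179.3   -2.   -96.2] [ 0.4 -1.5 -4.9] 0.02182712406745957
scene knob_rear [(0.67, array([30.9, -0.2, 97.5]))]
scene edge_front [(0.87, array([196.8,   3.3,  30. ]))]
scene edge_rear [(0.58, array([19.3,  3.6, 24.3]))]
scene tray_centre [(0.63, array([104.8,  -2.6,  48.8]))]
scene jar_centre [(0.96, array([91.6,  4.7, 80. ]))]
side knob_rear [(0.88, array([29.4, -0.5, 95.1]))]
side edge_front [(0.73, array([198.7,   3.7,  31.1]))]
side edge_rear [(0.98, array([14.8, -2.9, 23.3]))]
side tray_centre [(0.65, array([105.6,  -0.5,  50.2]))]
side jar_centre [(0.66, array([91. ,  3.3, 73.1]))]
```

Call:
{"method": "send_rows", "body": {
  "motion": [
    {"travel": [0, 0, 0.002], "spin": 0},
    {"travel": [0, 0, 0.002], "spin": 0}
  ]
}}

```text
time_s: 14.4
tcp_pos: [0.5438, 0.2053, 0.0788]
eef_rot: [-179.2, -2.0, -96.2]
contact_force: [0.8, 2.6, -2.2]
gripper_width: 0.0221
```

Call:
{"method": "send_rows", "body": {
  "motion": [
    {"travel": [-0.003, 0, 0], "spin": 0},
    {"travel": [-0.002, 0, 0], "spin": 0},
    {"travel": [-0.002, 0, 0], "spin": 0}
  ]
}}

```text
time_s: 14.65
tcp_pos: [0.5432, 0.209, 0.0782]
eef_rot: [-179.4, -2.3, -96.2]
contact_force: [0.5, -4.1, 1.4]
gripper_width: 0.0217
```

Call:
{"method": "send_rows", "body": {
  "motion": [
    {"travel": [-0.003, 0, -0.001], "spin": 0},
    {"travel": [-0.003, 0, -0.0005], "spin": 0}
  ]
}}

```text
time_s: 14.82
tcp_pos: [0.543, 0.2143, 0.0787]
eef_rot: [-179.5, -2.4, -96.3]
contact_force: [-0.8, -1.3, -4.6]
gripper_width: 0.0219
```

Call:
{"method": "send_rows", "body": {
  "motion": [
    {"travel": [-0.002, 0, 0], "spin": 0},
    {"travel": [-0.002, 0, 0], "spin": 0}
  ]
}}

```text
time_s: 14.98
tcp_pos: [0.5428, 0.2165, 0.0782]
eef_rot: [-179.6, -2.7, -96.3]
contact_force: [4.6, -19.5, 4.7]
gripper_width: 0.0218
```

Call:
{"method": "send_rows", "body": {
  "motion": [
    {"travel": [0.0003, 0, -0.0005], "spin": 0}
  ]
}}

```text
time_s: 15.07
tcp_pos: [0.5429, 0.2159, 0.0786]
eef_rot: [-179.6, -2.8, -96.2]
contact_force: [0.6, 1.0, -4.1]
gripper_width: 0.0215
```

```bash
python3 -c "
from h import *
look(ts=('knob_rear','edge_front','edge_rear','tray_centre'))
p=cv2.imread('pics/side_last.png')[130:290,200:360]; cv2.imwrite('pics/c1.png',cv2.resize(p,None,fx=3.5,fy=3.5))
print(r.get_state()['contact_force'])"
```

```text
grasp [192.1   2.9  97.5] [-179.6   -2.8  -96.2] [ 0.6  1.  -4.1] 0.021513194856090687
scene knob_rear [(0.71, array([40.5,  2.6, 94.5]))]
scene edge_front [(0.59, array([206.2,   4.3,  26. ]))]
scene edge_rear [(0.95, array([26.8,  4. , 26. ]))]
scene tray_centre [(0.61, array([112. ,   0.7,  43.9]))]
side knob_rear [(0.81, array([37.3,  1.1, 96.7]))]
side edge_front [(0.75, array([203.8,   3.6,  22.6]))]
side edge_rear [(0.93, array([24.5, -0.3, 24.7]))]
side tray_centre [(0.86, array([115.6,   1.1,  46.2]))]
[ 1.78748087 -5.43142352 -5.01762359]
```

View pics/c1.png

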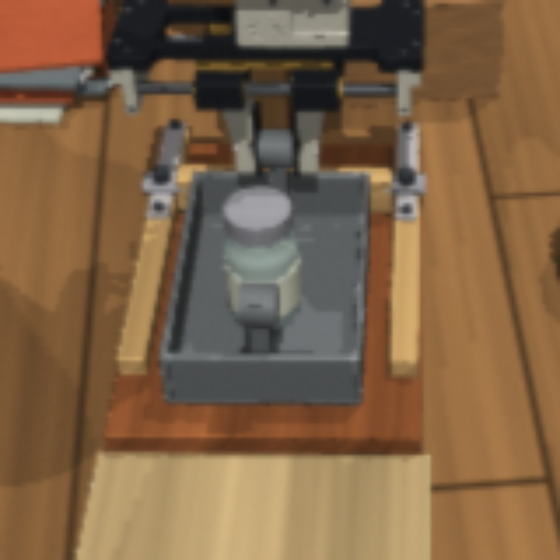

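Call:
{"method": "send_rows", "body": {
  "motion": [
    {"travel": [0, 0, 0.001], "spin": 0},
    {"travel": [-0.0004, 0, 0.0003], "spin": 0}
  ]
}}

```text
time_s: 15.73
tcp_pos: [0.5428, 0.2162, 0.0782]
eef_rot: [-179.6, -2.7, -96.2]
contact_force: [0.0, -7.0, -1.0]
gripper_width: 0.0216
```

Call:
{"method": "send_rows", "body": {
  "motion": [
    {"travel": [-0.0006, 0, 0], "spin": 0}
  ]
}}

```text
time_s: 15.82
tcp_pos: [0.5427, 0.2163, 0.0782]
eef_rot: [-179.6, -2.8, -96.2]
contact_force: [2.8, -7.4, -5.0]
gripper_width: 0.022
```

```bash
python3 -c "
from h import *
for i in range(6):
    r.capture('side'); s=r.get_state(); print(s['time_s'],s['contact_force'].round(1),s['tcp_pos'].round(4))
look(cams=('side',),ts=('knob_rear','edge_front','edge_rear','tray_centre','jar_centre'))"
```

```text
15.8667 [ 1.8 -6.5 -1.8] [0.5427 0.2162 0.0782]
15.9167 [ 1.4 -6.6 -2. ] [0.5427 0.2162 0.0782]
15.9667 [ 1.5 -5.9 -1.6] [0.5427 0.2162 0.0782]
16.0167 [ 1.5 -6.2 -2.6] [0.5428 0.2162 0.0782]
16.0667 [ 1.6 -6.  -1.3] [0.5428 0.2162 0.0782]
16.1167 [ 2.3 -6.7 -2.3] [0.5427 0.2162 0.0782]
grasp [192.4   3.1  97.2] [-179.6   -2.8  -96.2] [ 2.3 -6.7 -2.3] 0.02172125486618227
side knob_rear [(0.64, array([36.4,  2.7, 94.6]))]
side edge_front [(0.84, array([203.9,   2.6,  25.7]))]
side edge_rear [(0.63, array([23.4,  0.5, 22.8]))]
side tray_centre [(0.84, array([117.4,   2.6,  45.1]))]
side jar_centre [(0.82, array([102.4,  10.3,  70.4]))]
```

Call:
{"method": "send_rows", "body": {
  "motion": [
    {"travel": [-0.001, 0, 0.0003], "spin": 0},
    {"travel": [-0.001, 0, 0.0003], "spin": 0}
  ]
}}

```text
time_s: 16.58
tcp_pos: [0.5427, 0.2162, 0.0782]
eef_rot: [-179.6, -3.0, -96.2]
contact_force: [1.0, -8.0, 1.0]
gripper_width: 0.0222
```

```bash
python3 -c "
from h import *
for i in range(4):
    r.capture('side'); s=r.get_state(); print(s['time_s'],s['contact_force'].round(1),s['tcp_pos'].round(4))"
```

```text
16.6333 [ 1.2 -8.2  1.5] [0.5427 0.2162 0.0782]
16.6833 [ 1.2 -8.6  0.3] [0.5427 0.2162 0.0782]
16.7333 [ 0.9 -8.4  0.6] [0.5427 0.2162 0.0782]
16.7833 [ 1.2 -8.1 -0.4] [0.5427 0.2162 0.0782]
```

Call:
{"method": "send_rows", "body": {
  "motion": [
    {"travel": [-0.0004, 0, 0], "spin": 0},
    {"travel": [0, 0, 0], "spin": 0},
    {"travel": [0, 0, 0], "spin": 0},
    {"travel": [0, 0, 0], "spin": 0},
    {"travel": [0, 0, 0], "spin": 0}
  ],
  "gripper": 0.4
}}

```text
time_s: 17.2
tcp_pos: [0.5453, 0.2206, 0.0808]
eef_rot: [-179.3, -2.5, -96.2]
contact_force: [0.8, 0.3, -0.7]
gripper_width: 0.0494
```

Call:
{"method": "send_rows", "body": {
  "motion": [
    {"travel": [0, 0, -0.003], "spin": 0},
    {"travel": [0, 0, -0.01], "spin": 0},
    {"travel": [0, 0, -0.02], "spin": 0},
    {"travel": [0, 0, -0.03], "spin": 0},
    {"travel": [0, 0, -0.03], "spin": 0}
  ]
}}

```text
time_s: 17.62
tcp_pos: [0.5413, 0.2235, 0.1724]
eef_rot: [-179.8, -3.0, -96.2]
contact_force: [0.1, 0.3, 0.4]
gripper_width: 0.0613
```

Call:
{"method": "send_rows", "body": {
  "motion": [
    {"travel": [0, 0, -0.03], "spin": 0},
    {"travel": [0, 0, -0.03], "spin": 0},
    {"travel": [0, 0, -0.03], "spin": 0},
    {"travel": [0, 0, 0], "spin": 0}
  ]
}}

```text
time_s: 17.95
tcp_pos: [0.5429, 0.2292, 0.277]
eef_rot: [-179.3, -2.6, -96.1]
contact_force: [0.7, -0.1, 0.5]
gripper_width: 0.0614
```

```bash
python3 -c "
from h import *
look(ts=('knob_front','knob_rear','edge_front','edge_rear','tray_centre','jar_centre'))
a=cv2.imread('pics/side_last.png')[130:290,200:360]; b=cv2.imread('pics/scene_last.png')[120:260,250:430]
f=lambda i:cv2.resize(i,(400,500 if 0 else int(400*i.shape[0]/i.shape[1])),interpolation=cv2.INTER_CUBIC)
a,b=f(a),f(b); h=max(len(a),len(b)); pad=lambda i:np.vstack([i,np.zeros((h-len(i),400,3),np.uint8)])
cv2.imwrite('pics/fin.png',np.hstack([pad(a),pad(b)]))"
```

```text
grasp [205.2   4.4 296. ] [-179.3   -2.6  -96.1] [ 0.7 -0.1  0.5] 0.06137763107497163
scene knob_front [(0.65, array([ 1.93e+02, -1.00e-01,  9.58e+01]))]
scene knob_rear [(0.87, array([40.1,  1.6, 97.8]))]
scene edge_front [(0.9, array([203.4,   4.4,  24. ]))]
scene edge_rear [(0.69, array([25.2,  4.8, 24. ]))]
scene tray_centre [(0.94, array([115.6,   0.3,  45.9]))]
scene jar_centre [(0.67, array([102.4,   6.7,  78.3]))]
side knob_front [(0.72, array([187.3,   4.1,  97.8]))]
side knob_rear [(0.9, array([40.4, -0.3, 94.5]))]
side edge_front [(0.86, array([205.2,   2.5,  27.7]))]
side edge_rear []
side tray_centre [(0.59, array([431.3, -81. ,  47.1]))]
side jar_centre [(0.9, array([102.3,   6.6,  73.9]))]
```

View pics/fin.png

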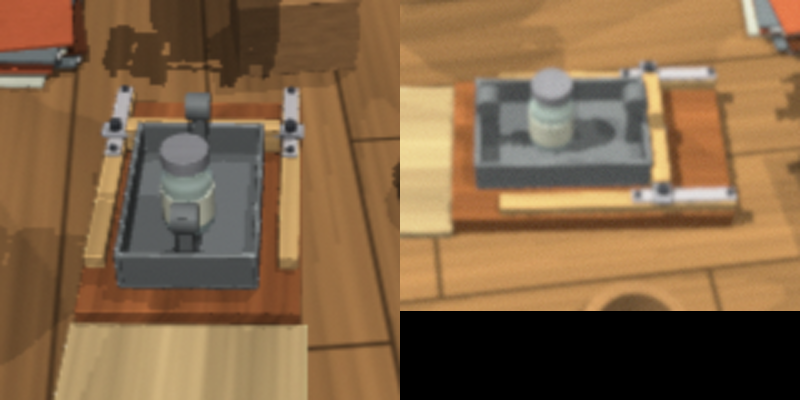

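```bash
python3 -c "
from h import *
print(r.close_job(), r.get_state()['time_s'])"
```

```text
the job is handed in; nothing more can be done
the job is handed in; nothing more can be done
```

I slid the tray from the loading board over the step and home against the cross bar, let go, raised the gripper clear and handed the job in at about 18 s; no verdict was reported. I did it by pinching the front knob, raising only the front, squaring the tray to the shelf and pulling it up the channel.

**Final press:** with the tray at the bar, the tool read a steady 8 N or so in the slide direction with no further movement. I estimate tray friction at no more than about 3 N of that. The camera check after release put the tray where it was during the press.

**Final position:** the last pictures show the tray flat and square between the battens and against the bar, with the jar upright. The networks put the front edge at 203–205 mm, the rear edge about 25 mm past the step, and the underside at the shelf's height. I measured the bar's face at about 207 mm, so the two agree only to the ~4 mm error of these readings.

**Checks that were doubtful or not made:**
- **Pin:** I never saw it directly. That it is pressed in is inferred from the rigid contact and from the tray not moving afterwards.
- **First touch on the bar:** the tool briefly read 19.5 N, friction included, close to the 20 N limit on the bar force. I backed off at once.
- **On the shelf:** the tray dipped at the front while I was pressing the knob down (about 23 N vertically), and its rear rose roughly 8 mm by the camera readings. The front stayed down, and I raised the knob and carried on.
- **Stray readings:** a few network readings were plainly wrong, such as jar_centre or tray_centre at about 430 mm, and I ignored them.

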